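Open the seed tumbler: find the clamp screw's hand, then tip the lid out

TASK

Open the seed tumbler. Its lid is clamped by the red T-handle screw at the lower edge; the makers fit right-hand or left-hand screws and nothing shows which, so try it, and turn it the way it gives until its steel clamp arm is well clear of the lid. Then tip up the clamp-side edge of the lid by its black handle, draw it out from under the lip at the top of the drum and set it down, not drop it, flat with its handle up in the shallow blue tray, leaving the dishes, pots, jar, can and carton where they stand.

Things in the scene. Friction and masses are not known exactly. Their poses are not given: they have to be found in the camera images.
- latch (a joint): clamp screw; 0 = clamped, as at the start; positive = anticlockwise for someone facing the lid. Right-hand screws give anticlockwise, left-hand ones clockwise; which is fitted is hidden and varies. The wrong way it stops dead within 0.05 rad; the other way it turns stiffly (0.2 N m), stays put and stops at 1.57 either sign. Past 1.1 its arm no longer overlaps the lid
- latch_grip (a point): middle of the red T-handle, where it is gripped: bar 84 mm long (x; at joint 0 towards the lid's middle), 18 mm wide (y), 24 mm high; this point 12 mm below its top, 42 mm above the plane of the mouth, 114 mm downhill of its middle. z = screw axis, outwards. Turns with the screw. Its steel clamp arm (18 mm wide, 40 mm long along x, top 27 mm below this point) overlaps the lid by 14 mm
- mouth (a point): middle of the mouth of the drum: fixed, aluminium, 160 mm across, 170 mm deep, leaning 30 degrees from vertical towards the front (robot side) on a green base 300 mm front to back, 180 mm wide. z = out of the drum along its axis, x = uphill in the plane of the rim (clamp towards lip), y = sideways. The clamp is at the lower edge, nearest the robot
- lip (a point): inner lower edge of the fixed steel lip (56 mm wide) at the top of the drum: 72 mm uphill of the mouth's middle, 9 mm above the plane of the rim; axes as mouth. The lid's far edge is tucked some 9 mm under it with 3 mm play, so the lid cannot lift straight off: tip its clamp-side edge up about 20 degrees, draw it about 15 mm downhill, then lift
- lid: loose lid, 0.24 to 0.42 kg: aluminium disc 170 mm across, 6 mm thick, on a black plug 142 mm across, 10 mm deep that sits in the mouth (inside 150 mm, some 4 mm play). Origin: middle of the plug's underside; z = out of the outer face; x = along the handle, uphill as seated. Disc top at z = 16 mm, handle top at z = 56 mm
- lid_handle (a point): middle of the lid's black bridge handle, where it is gripped: bar 98 mm long (x), 16 mm wide (y), 18 mm high, over the middle of the lid on two end posts; this point is 47 mm above the plug's underside, 31 mm above the disc. Axes as lid
- tray_in (a point): middle of the floor of the fixed shallow blue tray, left or right of the tumbler: 230 mm square, inside 220 mm, walls 14 mm high, floor 5 mm above the bench, turned a little. With the lid lying in it, lid_handle is 47 mm above this point
- dish_a: closed petri dish of dark seeds, 90 mm across, 14 mm high; leave it where it stands; origin at the middle of its underside
- dish_b: closed petri dish of tan seeds, 90 mm across, 14 mm high; leave it where it stands; origin at the middle of its underside
- pot_a: square brown peat pot of soil, 80 mm wide, 90 mm tall; leave it where it stands; origin at the middle of its underside
- pot_b: square brown peat pot of soil, 80 mm wide, 90 mm tall; leave it where it stands; origin at the middle of its underside
- seed_jar: amber glass jar, 72 mm across, 110 mm tall; leave it where it stands; origin at the middle of its underside
- can: red can, 66 mm across, 115 mm tall; leave it where it stands; origin at the middle of its underside
- carton: brown cardboard carton 70 x 90 mm, 160 mm tall; leave it where it stands; origin at the middle of its underside

How it is judged (in metres and radians):
On the way, in this order (a step that is already met when the one before it is completed fails the run):
1. the clamp screw is turned the way it gives until its arm is clear of the lid, the lid still seated on the drum ((value of joint latch above 1.1 rad or value of joint latch below -1.1 rad) and distance between lid_handle and mouth below 0.06 m), for 0.2 s.
2. the lid is out from under the lip and lifted off the drum (distance between lid_handle and mouth above 0.12 m and contact force between lid and tumbler below 0.1 N), for 0.2 s.
At the end, for the whole second after the job is handed in: the lid lies at rest, flat on its plug (within 0.08 rad) and handle up, wholly inside the blue tray (its middle within 40 mm of the tray's middle, its handle no more than 53 mm above the tray's floor), and the clamp screw is left turned more than 1.1 rad off, its arm clear of where the lid was ((value of joint latch above 1.1 rad or value of joint latch below -1.1 rad) and horizontal distance between lid_handle and tray_in below 0.04 m and angle between lid's own z axis and vertical below 0.08 rad and z of lid_handle in the frame of tray_in below 0.053 m and linear speed of lid below 0.02 m/s); the robot touches nothing.
It fails at once if the lid is dropped (falls free at more than 0.8 m/s) (linear speed of lid above 0.8 m/s and contact force between the fingers and lid below 0.1 N).
It fails at once if a dish, pot, the jar, the can or the carton is moved more than 25 mm (distance of any of dish_a, dish_b, pot_a, pot_b, seed_jar, can, carton from where it was at the start of the episode above 0.025 m).
It also fails if it takes over 48 s, if anything falls off the work surface, if the arm or the gripper's body presses on something with over 40 N, if the wrist force passes 120 N, or if a joint passes its speed limit or range.

ROBOT

A 6-joint arm with a two-finger parallel gripper is mounted at the origin on the work surface. World frame = base frame: x ahead of the robot, y to its left, z up, the work surface at z = 0. Lengths are in m, angles in degrees, forces in N, time in s.
With the tool pointing down it reaches from about 0.375 to 0.825 m from the base axis. Payload 5.5 kg.
Tool frame: the origin (TCP) lies on the front face of the gripper's body, between the roots of the fingers; the fingertips stand 73 mm ahead of it and the grasp point (between the pads) lies 54 mm ahead of it (bot.grip_depth is the distance from the TCP to the grasp point, in m); z points along the fingers, y is the line along which they close (so a half turn about z gives the same grasp; the last joint's range is limited). The gripper opens to 85 mm and grips with 20 to 120 N. Pads are 22 mm wide; open, the fingers measure 114 mm over their backs; the gripper's body (76 mm by 85 mm) begins 54 mm behind the grasp point. The pads swing forward as they close: fully open they stand 13 mm farther back than shut.
Start: joints at [-65.145, 17.962, -2.699, 69.339, 0, 90], TCP at [0.252, -0.544, 0.304] pointing down, gripper open.
Joint ranges: [-152.73, 152.73], [-39.44, 99.34], [-58.76, 71.6], [-118.89, 123.64], [-81.53, 83.1], [-180, 180]. Speed limits (degrees/s): [136.94, 136.94, 172.46, 180, 180, 180].

INTERFACE

Orientations are given as a 3x3 rotation matrix whose columns are the frame's x, y, z axes.
In Python, from station import bot gives the robot as it stands. The module is installed in compiled form; this text tells all that it offers.
- The arm moves only by the shell command python3 -m handwheel 'ROWS' [FORCE]. ROWS is JSON, a list of rows, each a list of 3 entries, a list of its own where there are three numbers: the turn, a rotation vector about the world's x, y, z in degrees, then the shift along the world's x, y, z in mm, then the gripper's target within -1 to 1 (fully open at 1, half-way at 0, shut at -1). A call has exactly 10 rows; each row is the pose to reach, as a shift and turn from the pose commanded when the call began; what a row does not reach only later rows make up. A row lasts 1/8 s, in which the tool goes at most 62.5 mm and 10.7 degrees, less where a joint would pass 70% of its speed; a pose out of reach is approached as far as the arm can. A call with a gripper value outside its range is refused whole. The fingers move at their own pace and stop on an object; FORCE is the grip in N (left out, the last holds). Time passes only in rows, so rows that repeat a pose let the fingers close, or fill a call up. It gives the time, the measured TCP pose, the force, the opening and the grip force at its end, in the units of the state.
- bot.read_state(): the state, without advancing time (a new reading comes with each control period).
- bot.read_camera(name): name is "side" or "top" or "wrist"; returns a dict with "frame" (480x640x3 uint8, blue, green, red), "range_z" (480x640 float32, m along the optical axis (not along the pixel's ray), 0 where there is no reading), "fx", "fy", "cx", "cy" (pixels), "R" (3x3) and "t" (3): a world point X has camera coordinates R X + t. Camera axes: x right, y down, z forward; pixel columns grow to the right and rows downward; lengths in m; the calibration is good to about 2 mm. A picture is of the moment at which its call begins.
- bot.job_done(): hands the job in; it is judged then, once.
The state is a dict: "clock": time; "joints": joint angles; "joint_velocities": joint speeds; "effort": joint torques, N m; "eef_pos": TCP position; "eef_rot": TCP orientation; "force": force on the tool from outside, world axes, zero at the start; "wrist_torque": the same for the moment, N m; "gripper_width": finger opening in m; "finger_force": force on a finger pad.
Only numpy, scipy, OpenCV 4.12 (cv2) and the standard library are available. Lean on these libraries where they do the work, as an engineer would, in place of code of your own. Each camera call takes 0.05 s, during which the arm holds its last target. There are 200 camera calls.

## Working session

There is one attempt and no reset: what is moved stays moved. The work goes in short steps, Python scripts to look and compute and a shell command to move; the robot and the scene stay as the last step left them, time stands still between calls to the robot, and variables do not carry over. Pictures are saved under pics/ and viewed, at most 10 in all, crops included, and the job is handed in when it is done.

```bash
mkdir -p pics
python3 - <<'E'
from station import bot
import cv2,numpy as np
for n in("top","side"):
    c=bot.read_camera(n); cv2.imwrite(f"pics/{n}0.png",c["frame"])
    np.savez(f"{n}0.npz",**c); print(n,c["fx"],c["R"],c["t"])
s=bot.read_state(); print(s)
E
```

```text
top 500.44879778414213 [[-2.28200304e-02 -9.99739537e-01 -3.22908642e-04]
 [-9.83161433e-01  2.25001933e-02 -1.81348664e-01]
 [ 1.81308695e-01 -3.82091071e-03 -9.83418811e-01]] [0.08022026 0.5590221  1.60291915]
side 465.0605636165697 [[-0.83898664 -0.54387402 -0.01739138]
 [-0.32465617  0.52595585 -0.78610993]
 [ 0.43669186 -0.65388951 -0.61784199]] [0.51177703 0.28028907 1.08855087]
{'clock': 0.1, 'joints': array([-6.51429189e+01,  1.80014528e+01, -2.74939119e+00,  6.93383876e+01,
        7.25498817e-04,  8.99992754e+01]), 'joint_velocities': array([-0.07819136, -0.08860816,  0.06934762, -0.00983959, -0.01353258,
       -0.03993229]), 'effort': array([ 3.44302798e-04, -5.40767527e+01,  3.40542161e+01,  1.11520593e-02,
       -7.56416455e-06, -3.74570391e-06]), 'eef_pos': array([ 0.25204632, -0.54404631,  0.30310011]), 'eef_rot': array([[ 9.07353840e-01,  4.20367215e-01, -6.43166334e-04],
       [ 4.20367707e-01, -9.07352731e-01,  1.41842830e-03],
       [ 1.26820242e-05, -1.55738272e-03, -9.99998787e-01]]), 'force': array([ 0.08213195, -0.77134567,  0.66583348]), 'wrist_torque': array([-0.03979125,  0.00602292,  0.04342226]), 'finger_force': 0.0, 'gripper_width': 0.08548353680519172}
```

View pics/top0.png

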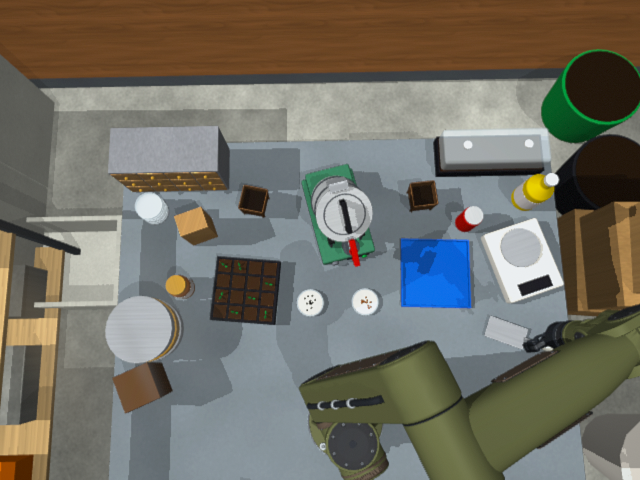

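View pics/side0.png

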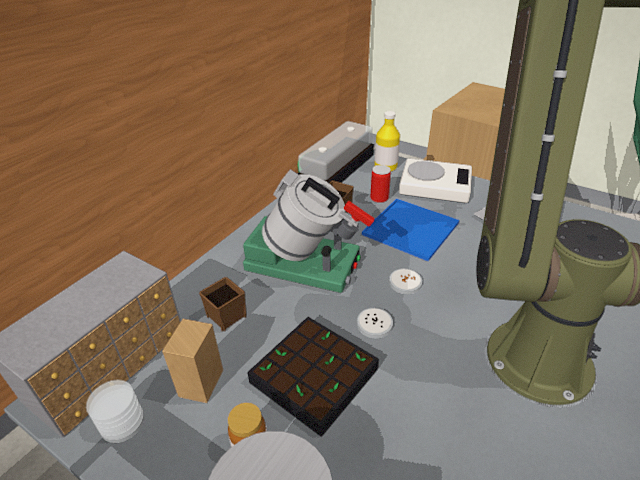

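The top view shows the tumbler around (340,212), with the red T-handle at (353,252), the black lid handle at (346,215) and the lip at (338,186). The blue tray is at (436,273), the dishes at (311,302) and (365,302), the can at (470,219) and the pots at (253,200) and (423,195). The side view agrees: red handle (360,213), black handle (320,192). Next I'll measure these.

```bash
cat > h.py <<'E'
import numpy as np,cv2
def cloud(c):
    z=c["range_z"]; v,u=np.indices(z.shape)
    P=np.stack([(u-c["cx"])*z/c["fx"],(v-c["cy"])*z/c["fy"],z],-1)
    return (P-c["t"])@c["R"]   # world
def load(n): return dict(np.load(n))
E
python3 - <<'E'
from h import *
np.set_printoptions(precision=4,suppress=True)
C={n:load(n+"0.npz") for n in("top","side")}
roi={"top":(300,150,385,275),"side":(270,160,385,240)}
redP=[];
for n,c in C.items():
    P=cloud(c); f=c["frame"].astype(int); b,g,r=f[...,0],f[...,1],f[...,2]
    m=np.zeros(b.shape,bool); u0,v0,u1,v1=roi[n]; m[v0:v1,u0:u1]=1; ok=c["range_z"]>0
    red=m&ok&(r>120)&(g<60)&(b<60); red=cv2.erode(red.astype(np.uint8),np.ones((2,2)))>0
    R=P[red]; print(n,"red",len(R),R.mean(0),R.min(0),R.max(0))
    blk=m&ok&(f.max(-1)<50)&(P[...,2]>.2); B=P[blk]; print("blk",len(B),B.mean(0),B.min(0),B.max(0))
    gray=m&ok&(f.min(-1)>110)&(f.max(-1)-f.min(-1)<30)&(P[...,2]>.15)
    G=P[gray]
    rng=np.random.default_rng(0);best=0
    for _ in range(1500):
        a=G[rng.choice(len(G),3,False)]; N=np.cross(a[1]-a[0],a[2]-a[0]); L=np.linalg.norm(N)
        if L<1e-4: continue
        N/=L; N*=np.sign(N[2]); 
        if abs(N[2]-.866)>.06: continue
        q=np.abs((G-a[0])@N)<.003
        if q.sum()>best: best=q.sum();I=q
    H=G[I]; cc=H.mean(0); N=np.linalg.svd(H-cc)[2][2]; N*=np.sign(N[2]); print("plane",best,len(G),cc,N, "tilt",np.degrees(np.arccos(N[2])),"az",np.degrees(np.arctan2(N[1],N[0])))
    ux=np.array([0,0,1])-N*N[2]; ux/=np.linalg.norm(ux); uy=np.cross(N,ux)
    a=(H-cc)@np.c_[ux,uy]; (ce,rad)=cv2.minEnclosingCircle(a.astype(np.float32)); print("circ",cc+ux*ce[0]+uy*ce[1],rad)
    for nm,S in(("red",R),("blk",B)):
        l=(S-cc)@np.c_[ux,uy,N]; print(nm,"local pct",np.percentile(l,[2,50,98],axis=0))
    Bm=ok&(b>130)&(r<60)&(g<130)&(P[...,2]<.05)&(P[...,2]>-.02)
    T=P[Bm]; rr=cv2.minAreaRect(T[:,:2].astype(np.float32)); print("tray",len(T),rr,np.median(T[:,2]))
E
```

```text
top red 138 [ 0.5018 -0.0308  0.2249] [ 0.4681 -0.045   0.1984] [ 0.537  -0.0178  0.2504]
blk 150 [ 0.6015 -0.0061  0.2745] [ 0.5585 -0.0215  0.2414] [0.6497 0.01   0.3015]
plane 1353 2535 [ 0.6189 -0.0007  0.2399] [-0.489 -0.12   0.864] tilt 30.236199442333522 az -166.20859185203233
circ [ 0.6253 -0.0005  0.2436] 0.09342052042484283
red local pct [[-0.1503 -0.0088  0.0362]
 [-0.1131 -0.0017  0.0485]
 [-0.0725  0.0075  0.0549]]
blk local pct [[-0.047  -0.0072  0.0218]
 [ 0.0016 -0.001   0.0395]
 [ 0.0469  0.0055  0.0465]]
tray 4671 ((0.46549832820892334, -0.3157944679260254), (0.235610693693161, 0.23061437904834747), 87.51675415039062) 0.005323667478660795
side red 599 [ 0.5714 -0.2232  0.1321] [ 0.4684 -0.4114  0.0041] [ 0.6572 -0.0137  0.2453]
blk 288 [ 0.6027 -0.0028  0.2646] [ 0.5593 -0.0229  0.2189] [0.6542 0.0125 0.2959]
plane 1509 3244 [0.6153 0.0111 0.2377] [-0.486  -0.1169  0.8661] tilt 29.991831260828516 az -166.48072910839178
circ [0.6054 0.0077 0.2317] 0.11271148920059204
red local pct [[-0.1937 -0.4096 -0.1586]
 [-0.1406 -0.3958 -0.0785]
 [-0.0757 -0.004   0.0491]]
blk local pct [[-0.0451 -0.0203  0.0047]
 [ 0.0001 -0.0096  0.0341]
 [ 0.0461 -0.0051  0.0416]]
tray 3137 ((0.47153985500335693, -0.31511008739471436), (0.23765334486961365, 0.24132826924324036), 86.79536437988281) 0.003884785945112138
```

```bash
cat >> h.py <<'E'
from scipy.spatial.transform import Rotation as Ro
np.set_printoptions(precision=4,suppress=True)
a=np.radians(13.7)
N=np.array([-.5*np.cos(a),-.5*np.sin(a),.8660]); uy=np.array([-np.sin(a),np.cos(a),0]); ux=np.cross(uy,N)
M=np.array([.622,.0005,.236]); LG=M-.114*ux+.042*N
def plan(Rt,p,Rc,pc):   # rotvec deg, shift mm from (Rc,pc)
    return np.degrees(Ro.from_matrix(Rt@Rc.T).as_rotvec()),(p-pc)*1e3
RT=np.c_[ux,-uy,-N]
E
python3 - <<'E'
from h import *; from station import bot
s=bot.read_state()
for h in(.12,0): print(plan(RT,LG+(.054+h)*N,s["eef_rot"],s["eef_pos"]))
print(LG,N,ux,uy)
E
```

```text
(array([  9.838 , -28.3907, -10.9248]), array([169.1112, 495.5862,  62.9559]))
(array([  9.838 , -28.3907, -10.9248]), array([227.4041, 509.7965, -40.9641]))
[ 0.5057 -0.0279  0.2154] [-0.4858 -0.1184  0.866 ] [0.8414 0.2051 0.5   ] [-0.2368  0.9715  0.    ]
```

```bash
python3 -m handwheel '[[[1,-3,-1],[17,50,6],1],[[2,-6,-2],[34,100,12],1],[[3,-9,-3],[51,150,19],1],[[4,-12,-4.5],[68,200,25],1],[[5,-15,-6],[85,250,32],1],[[6,-18,-7],[102,300,38],1],[[7,-21,-8],[119,350,45],1],[[8,-24,-9],[136,400,52],1],[[9,-27,-10],[153,450,58],1],[[9.84,-28.4,-10.9],[169,496,63],1]]' 40
python3 - <<'E'
from h import *; from station import bot
s=bot.read_state(); print(s["joints"],s["eef_pos"],LG+.174*N); print(s["eef_rot"]-RT)
c=bot.read_camera("wrist"); cv2.imwrite("pics/w1.png",c["frame"]); np.savez("w1.npz",**c)
E
```

```text
clock: 1.35
eef_pos: [0.4208, -0.0469, 0.3669]
eef_rot: [[0.841, 0.235, 0.488], [0.204, -0.972, 0.117], [0.502, 0.001, -0.865]]
force: [0.5, -0.9, 0.2]
gripper_width: 0.0856
finger_force: 0.0
[-14.6595 -22.4747 -39.5256  45.8719  13.6954 155.0196] [ 0.4208 -0.0469  0.3669] [ 0.4212 -0.0485  0.3661]
[[-0.0007 -0.0014  0.002 ]
 [-0.0009 -0.0003 -0.0013]
 [ 0.0016  0.0011  0.0009]]
```

View pics/w1.png

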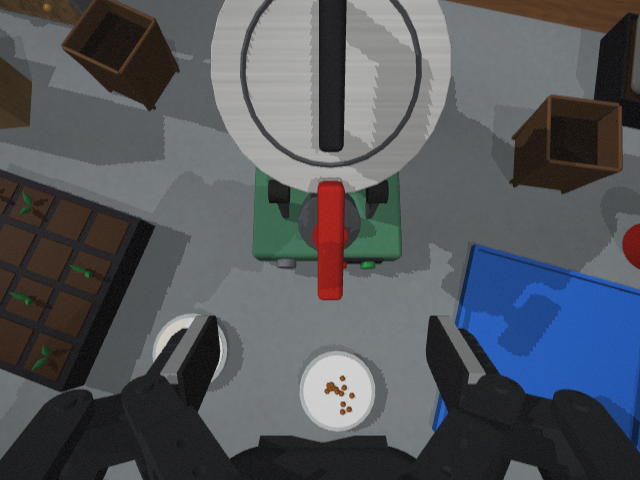

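The wrist view shows the red bar end-on to the view at u 318–343, v 180–300, centred at (330,240), with the lid handle in line above it. Joint 6 is near its limit, so I'll flip the tool half a turn, and I'll refine positions from this depth image.

```bash
python3 - <<'E'
from h import *
c=load("w1.npz");P=cloud(c);f=c["frame"].astype(int);ok=c["range_z"]>0
L=(P-M)@np.c_[ux,uy,N]
v,u=np.indices(ok.shape)
red=ok&(f[...,2]>120)&(f[...,1]<60)&(u<360)&(u>300)
l=L[red];t=l[(l[:,2]>.046)&(l[:,2]<.062)];print("red",len(t),t.min(0),t.max(0),np.median(t,0))
print(cv2.minAreaRect((t[:,:2]*1e3).astype(np.float32)))
b=ok&(f.max(-1)<60)&(u>310)&(u<355)&(v<155);t=L[b];t=t[t[:,2]>.035];print("blk",len(t),t.min(0),t.max(0),np.median(t,0))
d=ok&(f.min(-1)>110)&(v<180)&(u>240)&(u<420);t=L[d];t=t[abs(t[:,2])<.02];print("disc z",np.median(t,0))
A=np.c_[t[:,:2],np.ones(len(t))];print("slope",np.linalg.lstsq(A,t[:,2],rcond=None)[0])
E
python3 -m handwheel '[[[-4.86,-1.18,8.66],[0,0,0],1],[[-9.72,-2.36,17.32],[0,0,0],1],[[-14.58,-3.54,25.98],[0,0,0],1],[[-19.44,-4.72,34.64],[0,0,0],1],[[-24.3,-5.9,43.3],[0,0,0],1],[[-29.16,-7.08,51.96],[0,0,0],1],[[-34.02,-8.26,60.62],[0,0,0],1],[[-38.88,-9.44,69.28],[0,0,0],1],[[-43.74,-10.62,77.94],[0,0,0],1],[[-48.6,-11.8,86.6],[0,0,0],1]]'
```

```text
red 2634 [-0.1538 -0.0117  0.0461] [-0.0711  0.0046  0.0535] [-0.1075 -0.0031  0.0512]
((-112.49903869628906, -3.6243743896484375), (15.99377727508545, 82.6668472290039), 89.66087341308594)
blk 3893 [-0.0512 -0.0125  0.0384] [0.0338 0.0034 0.0459] [-0.0049 -0.0043  0.0432]
disc z [-0.0113  0.0038  0.0036]
slope [ 0.0006 -0.0018  0.0036]
clock: 2.65
eef_pos: [0.4208, -0.0485, 0.3664]
eef_rot: [[-0.384, 0.785, 0.486], [0.919, 0.376, 0.118], [-0.09, 0.492, -0.866]]
force: [0.8, 0.1, 1.1]
gripper_width: 0.0853
finger_force: 0.0
```

```bash
python3 -m handwheel '[[[-4.86,-1.18,8.66],[0,0,0],1],[[-9.72,-2.36,17.32],[0,0,0],1],[[-14.58,-3.54,25.98],[0,0,0],1],[[-19.44,-4.72,34.64],[0,0,0],1],[[-24.3,-5.9,43.3],[0,0,0],1],[[-29.16,-7.08,51.96],[0,0,0],1],[[-34.02,-8.26,60.62],[0,0,0],1],[[-38.88,-9.44,69.28],[0,0,0],1],[[-38.88,-9.44,69.28],[0,0,0],1],[[-38.88,-9.44,69.28],[0,0,0],1]]'
python3 - <<'E'
from h import *; from station import bot
s=bot.read_state();print(s["joints"])
RT=np.c_[-ux,uy,-N]
for h in(.06,0): print(plan(RT,LG+(.054+h)*N,s["eef_rot"],s["eef_pos"]))
E
```

```text
clock: 3.9
eef_pos: [0.421, -0.0485, 0.3667]
eef_rot: [[-0.842, -0.235, 0.485], [-0.203, 0.972, 0.119], [-0.5, 0.002, -0.866]]
force: [0.2, -0.6, -0.3]
gripper_width: 0.0851
finger_force: 0.0
[-14.9986 -22.2445 -39.3609  46.0617  13.9164 -25.2344]
(array([-0.0939, -0.0465,  0.1031]), array([ 29.283 ,   7.1322, -52.5767]))
(array([-0.0939, -0.0465,  0.1031]), array([  58.4295,   14.2374, -104.5367]))
```

```bash
sed -i 's/M=np.array.*\]);/M=np.array([.6251,-.0018,.2347]);/' h.py; python3 -m handwheel '[[[0,0,0],[15,3,-26],1],[[0,0,0],[30,6,-52],1],[[0,0,0],[45,9,-78],1],[[0,0,0],[55,11,-95],1],[[0,0,0],[61.5,12,-106],1],[[0,0,0],[61.5,12,-106],1],[[0,0,0],[61.5,12,-106],-1],[[0,0,0],[61.5,12,-106],-1],[[0,0,0],[61.5,12,-106],-1],[[0,0,0],[61.5,12,-106],-1]]' 60
```

```text
clock: 5.15
eef_pos: [0.4829, -0.0373, 0.2618]
eef_rot: [[-0.841, -0.236, 0.487], [-0.205, 0.972, 0.116], [-0.501, -0.002, -0.866]]
force: [-6.0, -4.2, 6.7]
gripper_width: 0.0223
finger_force: 58.3
```

Gripped. Next, a small anticlockwise try.

```bash
python3 -m handwheel '[[[-0.5,-0.12,0.87],[0,0,0],-1],[[-1,-0.24,1.73],[0,0,0],-1],[[-1.5,-0.35,2.6],[0,0,0],-1],[[-2,-0.47,3.46],[0,0,0],-1],[[-2.4,-0.59,4.33],[0,0,0],-1],[[-2.9,-0.71,5.2],[0,0,0],-1],[[-2.9,-0.71,5.2],[0,0,0],-1],[[-2.9,-0.71,5.2],[0,0,0],-1],[[-2.9,-0.71,5.2],[0,0,0],-1],[[-2.9,-0.71,5.2],[0,0,0],-1]]'
python3 - <<'E'
from h import *; from station import bot
s=bot.read_state();print(s["joints"],s["wrist_torque"],"about N",s["wrist_torque"]@N)
print(np.degrees(Ro.from_matrix(s["eef_rot"]@np.c_[-ux,uy,-N].T).as_rotvec())@N)
E
```

```text
clock: 6.4
eef_pos: [0.4828, -0.0373, 0.2619]
eef_rot: [[-0.813, -0.321, 0.487], [-0.303, 0.946, 0.117], [-0.498, -0.052, -0.866]]
force: [-4.3, -3.6, 6.3]
gripper_width: 0.0227
finger_force: 58.4
[-10.7082 -11.3462 -46.5162  27.0203  11.8615 -27.2941] [ 0.0351  0.9465 -1.1567] about N -1.13084596770406
5.855178751230012
```

The torque reaches 1.1 N m at 6°, far above the 0.2 N m of a turning screw, so it's stopped. It must be left-hand; turning clockwise now.

```bash
python3 -m handwheel '[[[2.43,0.59,-4.33],[0,0,0],-1],[[4.86,1.18,-8.66],[0,0,0],-1],[[8,1.95,-14.25],[0,0,0],-1],[[11,2.7,-19.6],[0,0,0],-1],[[14.58,3.54,-25.98],[0,0,0],-1],[[14.58,3.54,-25.98],[0,0,0],-1],[[17,4.14,-30.3],[0,0,0],-1],[[19.44,4.72,-34.64],[0,0,0],-1],[[21.87,5.31,-38.97],[0,0,0],-1],[[24.3,5.9,-43.3],[0,0,0],-1]]'
python3 - <<'E'
from h import *; from station import bot
s=bot.read_state();print(s["joints"],s["wrist_torque"],"about N",s["wrist_torque"]@N)
print(np.degrees(Ro.from_matrix(s["eef_rot"]@np.c_[-ux,uy,-N].T).as_rotvec())@N)
E
```

```text
clock: 7.65
eef_pos: [0.4827, -0.0382, 0.2616]
eef_rot: [[-0.767, 0.418, 0.487], [0.53, 0.84, 0.114], [-0.362, 0.346, -0.866]]
force: [-5.2, -7.9, 6.3]
gripper_width: 0.0221
finger_force: 58.5
[-10.7279 -11.3809 -46.5774  26.9324  11.6799  22.7211] [-1.5226  1.0033 -0.4645] about N 0.21855558868444325
-44.16354997610466
```

```bash
python3 -m handwheel '[[[2.43,0.59,-4.33],[0,0,0],-1],[[4.86,1.18,-8.66],[0,0,0],-1],[[7.3,1.77,-13],[0,0,0],-1],[[9.72,2.36,-17.32],[0,0,0],-1],[[12.15,2.95,-21.65],[0,0,0],-1],[[14.58,3.54,-25.98],[0,0,0],-1],[[17,4.14,-30.3],[0,0,0],-1],[[18.5,4.5,-32.9],[0,0,0],-1],[[18.5,4.5,-32.9],[0,0,0],-1],[[18.5,4.5,-32.9],[0,0,0],0.3]]'
python3 - <<'E'
from h import *; from station import bot
s=bot.read_state();print(s["joints"],s["wrist_torque"],"about N",s["wrist_torque"]@N)
print(np.degrees(Ro.from_matrix(s["eef_rot"]@np.c_[-ux,uy,-N].T).as_rotvec())@N, s["force"])
# next: retreat 90mm along N, then over lid handle
RTn=np.c_[-ux,uy,-N]; LH=M+.037*N
print(90*N); 
for h in(.05,0):print(plan(RTn,LH+(.054+h)*N,s["eef_rot"],s["eef_pos"]))
E
```

```text
clock: 8.9
eef_pos: [0.4826, -0.0369, 0.2612]
eef_rot: [[-0.351, 0.8, 0.487], [0.934, 0.338, 0.118], [-0.07, 0.497, -0.865]]
force: [-0.3, 0.3, 0.5]
gripper_width: 0.0398
finger_force: 0.0
[-10.7002 -11.3573 -46.6416  26.8779  11.9224  60.6027] [-0.1389  0.51    0.0451] about N 0.04614210778115877
-82.02693638944885 [-0.2621  0.3401  0.4996]
[-43.7197 -10.6577  77.94  ]
(array([-39.9049,  -9.6223,  71.0193]), array([74.0406, 18.3805, 95.643 ]))
(array([-39.9049,  -9.6223,  71.0193]), array([98.3294, 24.3014, 52.343 ]))
```

The screw turned 82° and I've released it. Next I'll retreat and move over the lid handle.

```bash
python3 -m handwheel '[[[0,0,0],[-20,-5,35],0.5],[[-4.86,-1.18,8.66],[-29,-7,52],0.5],[[-9.72,-2.36,17.32],[-20,-4,60],0.5],[[-14.58,-3.54,25.98],[0,0,68],0.5],[[-19.44,-4.72,34.64],[20,4,76],0.5],[[-24.3,-5.9,43.3],[35,8,80],0.5],[[-29.16,-7.08,51.96],[50,12,85],0.5],[[-34.02,-8.26,60.62],[60,15,90],0.5],[[-38.88,-9.44,69.28],[70.5,18.5,93.6],0.5],[[-39.9,-9.6,71],[70.5,18.5,93.6],0.5]]'
python3 - <<'E'
from h import *; from station import bot
c=bot.read_camera("wrist");P=cloud(c);f=c["frame"].astype(int);ok=c["range_z"]>0
cv2.imwrite("pics/w2.png",c["frame"])
s=bot.read_state();print(s["joints"],s["gripper_width"])
L=(P-M)@np.c_[ux,uy,N]
for nm,m,lo,hi in(("blk",(f.max(-1)<60)&(abs(L[...,0])<.065)&(abs(L[...,1])<.02),.036,.056),("red",(f[...,2]>120)&(f[...,1]<60)&(L[...,0]<-.07),.046,.065)):
    t=L[ok&m&(L[...,2]>lo)&(L[...,2]<hi)];print(nm,len(t),np.percentile(t,[1,50,99],axis=0) if len(t) else 0)
LH=M-.004*ux-.001*uy+.037*N
print(plan(np.c_[-ux,uy,-N],LH+.054*N,s["eef_rot"],s["eef_pos"]))
E
```

```text
clock: 10.15
eef_pos: [0.5538, -0.0175, 0.3549]
eef_rot: [[-0.841, -0.238, 0.485], [-0.206, 0.971, 0.118], [-0.5, -0.0, -0.866]]
force: [-0.2, -0.1, 0.4]
gripper_width: 0.0643
finger_force: 0.0
[ -6.4302  -7.3948 -30.8046  38.2013   9.8898 -17.6597] 0.06398595375608943
blk 5534 [[-0.0533 -0.0092  0.0405]
 [-0.0127 -0.0015  0.0456]
 [ 0.0413  0.0061  0.0473]]
red 10903 [[-0.1266 -0.0403  0.0478]
 [-0.1145 -0.      0.0536]
 [-0.1026  0.0387  0.0554]]
(array([ 0.032 , -0.0688, -0.0329]), array([ 24.5958,   3.3305, -42.9306]))
```

View pics/w2.png

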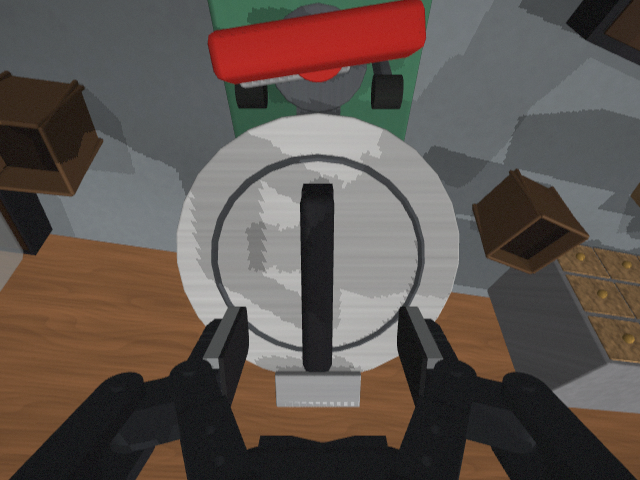

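The T-handle is at (317,40), turned crosswise, and its arm is off the lid. The lid handle (317,185–370) lies midway between the fingers. Descending to grip it.

```bash
python3 -m handwheel '[[[0,0,0],[8,1,-14],0.5],[[0,0,0],[16,2,-28],0.5],[[0,0,0],[21,3,-37],0.5],[[0,0,0],[24.5,3,-43],0.5],[[0,0,0],[24.5,3,-43],0.5],[[0,0,0],[24.5,3,-43],-1],[[0,0,0],[24.5,3,-43],-1],[[0,0,0],[24.5,3,-43],-1],[[0,0,0],[24.5,3,-43],-1],[[0,0,0],[24.5,3,-43],-1]]' 80
python3 - <<'E'
from h import *
from station import bot
s=bot.read_state();print((s["eef_pos"]-.054*N-M)@np.c_[ux,uy,N])
E0=np.array([-85,37.])
# pivot at grasp point; rotvec = +uy rotates x->-z? want -x side up: rotation about +uy by th
for th,dr in((4,1),(8,2),(12,3),(16,4),(20,5),(22,6),(22,12),(22,18),(22,24)):
    t=np.radians(th);c,q=np.cos(t),np.sin(t)
    g=np.array([-85*c+37*q,85*q+37*c])-E0-[dr,0]          # grasp-point motion (x,z local)
    Rv=Ro.from_rotvec(t*uy)
    tcp=g[0]*ux+g[1]*N+54*(Rv.apply(N)-N)
    print(th,dr,np.round(th*uy,2),np.round(tcp,1), Rv.apply(-ux)@N)
E
```

```text
clock: 11.45
eef_pos: [0.5777, -0.0149, 0.3122]
eef_rot: [[-0.841, -0.237, 0.486], [-0.205, 0.972, 0.118], [-0.5, -0.001, -0.866]]
force: [-6.1, -0.4, 6.5]
gripper_width: 0.0146
finger_force: 78.9
[-0.0038 -0.0015  0.0377]
4 1 [-0.95  3.89  0.  ] [1.9 0.5 7.7] 0.06975340445928058
8 2 [-1.89  7.77  0.  ] [ 4.4  1.1 15.2] 0.13916697734362315
12 3 [-2.84 11.66  0.  ] [ 7.3  1.8 22.5] 0.20790254270336328
16 4 [-3.79 15.54  0.  ] [10.8  2.6 29.4] 0.2756252277733432
20 5 [-4.74 19.43  0.  ] [14.8  3.6 36. ] 0.3420050944393622
22 6 [-5.21 21.37  0.  ] [16.6  4.  39. ] 0.3745901107258016
22 12 [-5.21 21.37  0.  ] [11.5  2.8 36. ] 0.3745901107258016
22 18 [-5.21 21.37  0.  ] [ 6.5  1.6 33. ] 0.3745901107258016
22 24 [-5.21 21.37  0.  ] [ 1.4  0.4 30. ] 0.3745901107258016
```

```bash
python3 -m handwheel '[[[-0.47,1.94,0],[1,0.2,3.8],-1],[[-0.95,3.89,0],[1.9,0.5,7.7],-1],[[-1.42,5.8,0],[3.1,0.8,11.5],-1],[[-1.89,7.77,0],[4.4,1.1,15.2],-1],[[-2.36,9.7,0],[5.8,1.4,18.8],-1],[[-2.84,11.66,0],[7.3,1.8,22.5],-1],[[-3.3,13.6,0],[9,2.2,26],-1],[[-3.79,15.54,0],[10.8,2.6,29.4],-1],[[-4.26,17.5,0],[12.8,3.1,32.7],-1],[[-4.74,19.43,0],[14.8,3.6,36],-1]]'
```

```text
clock: 12.7
eef_pos: [0.5931, -0.0112, 0.3478]
eef_rot: [[-0.957, -0.237, 0.168], [-0.234, 0.971, 0.04], [-0.173, -0.001, -0.985]]
force: [0.6, 0.5, 0.3]
gripper_width: 0.0147
finger_force: 78.4
```

```bash
python3 -m handwheel '[[[0,0,0],[-3.5,-0.8,-2],-1],[[0,0,0],[-7,-1.7,-4],-1],[[0,0,0],[-10.5,-2.5,-6],-1],[[0,0,0],[-14,-3.4,-8],-1],[[0,0,0],[-17,-4,-9.5],-1],[[0,0,0],[-17,-4,-9.5],-1],[[0,0,0],[-18,-4.4,-5],-1],[[0,0,0],[-20,-5,3],-1],[[0,0,0],[-22,-6,11],-1],[[0,0,0],[-24,-7,19],-1]]'
python3 - <<'E'
from station import bot; import cv2
c=bot.read_camera("side"); cv2.imwrite("pics/s2.png",cv2.resize(c["frame"][120:320,220:460],None,fx=2.5,fy=2.5))
E
```

```text
clock: 13.95
eef_pos: [0.5685, -0.0184, 0.3674]
eef_rot: [[-0.957, -0.237, 0.168], [-0.234, 0.971, 0.04], [-0.173, -0.001, -0.985]]
force: [1.2, -0.3, -3.0]
gripper_width: 0.0145
finger_force: 78.0
```

View pics/s2.png

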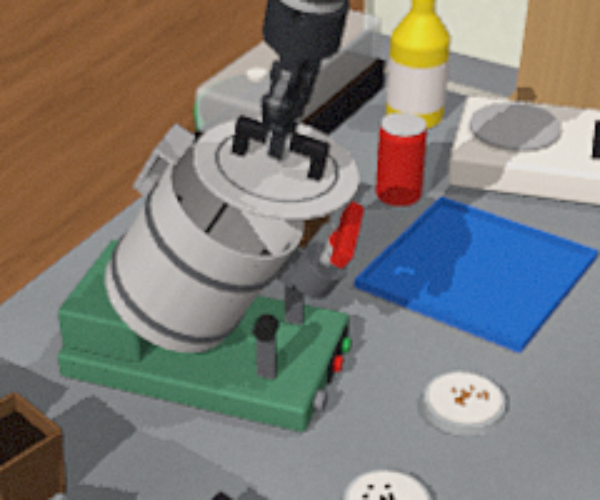

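The lid is out from under the lip and held above the drum (disc at about (275,170) in the crop), with its weight on the wrist. Next I'll lift, level it and carry it to the tray.

```bash
python3 - <<'E'
from h import *
from station import bot
s=bot.read_state()
Rt=np.c_[[-np.cos(a),-np.sin(a),0],uy,[0,0,-1.]]
print(plan(Rt,np.array([.468,-.3155,.27]),s["eef_rot"],s["eef_pos"]))
E
python3 -m handwheel '[[[0,0,0],[-5,-2,15],-1],[[0,0,0],[-10,-3,35],-1],[[0,0,0],[-15,-4,60],-1],[[-0.8,3.2,0],[-25,-20,80],-1],[[-1.6,6.5,0],[-40,-50,85],-1],[[-2.3,9.6,0],[-55,-85,80],-1],[[-2.3,9.6,0],[-70,-120,70],-1],[[-2.3,9.6,0],[-85,-160,50],-1],[[-2.3,9.6,0],[-95,-200,20],-1],[[-2.3,9.6,0],[-100,-240,-10],-1]]'
```

```text
(array([-2.3176,  9.7837, -0.0108]), array([-100.7124, -296.9602,  -98.6314]))
clock: 15.25
eef_pos: [0.468, -0.2597, 0.357]
eef_rot: [[-0.972, -0.237, 0.003], [-0.237, 0.972, -0.0], [-0.003, -0.001, -1.0]]
force: [0.9, 0.6, -3.8]
gripper_width: 0.0146
finger_force: 78.3
```

```bash
python3 -m handwheel '[[[0,0,0],[0,-20,-15],-1],[[0,0,0],[0,-40,-35],-1],[[0,0,0],[0,-52,-60],-1],[[0,0,0],[0,-56,-85],-1],[[0,0,0],[0,-56,-107],-1],[[0,0,0],[0,-56,-125],-1],[[0,0,0],[0,-56,-140],-1],[[0,0,0],[0,-56,-150],-1],[[0,0,0],[0,-56,-150],-1],[[0,0,0],[0,-56,-150],-1]]'
python3 - <<'E'
from h import *
from station import bot
for n in("top","side"):
    c=bot.read_camera(n);P=cloud(c);f=c["frame"].astype(int);ok=c["range_z"]>0
    cv2.imwrite(f"pics/{n}3.png",c["frame"][150:350,330:530] if n=="top" else c["frame"])
    near=ok&(np.hypot(P[...,0]-.468,P[...,1]+.3155)<.13)
    g=near&(f.min(-1)>100)&(f.max(-1)-f.min(-1)<40)&(P[...,2]>.04)&(P[...,2]<.11)
    t=P[g];A=np.c_[t[:,:2],np.ones(len(t))]
    if len(t)>50:
        r=np.linalg.lstsq(A,t[:,2],rcond=None)[0];print(n,"disc",len(t),np.median(t,0),"slope",r[:2],t.min(0),t.max(0))
    b=ok&(f[...,0]>110)&(f[...,2]<70)&(f[...,0]-f[...,1]>40)&(P[...,2]<.05)&(P[...,2]>-.02);T=P[b]
    T=T[np.hypot(T[:,0]-.468,T[:,1]+.3155)<.19]
    print("tray",len(T),cv2.minAreaRect(T[:,:2].astype(np.float32)))
print(bot.read_state()["eef_pos"])
E
```

```text
clock: 16.5
eef_pos: [0.4689, -0.3145, 0.2072]
eef_rot: [[-0.971, -0.237, 0.002], [-0.237, 0.971, -0.0], [-0.002, -0.0, -1.0]]
force: [0.2, 0.1, -3.2]
gripper_width: 0.0148
finger_force: 78.4
tray 1547 ((0.4652368724346161, -0.2992702126502991), (0.20221911370754242, 0.23067441582679749), 86.82930755615234)
tray 2964 ((0.471758097410202, -0.3156092166900635), (0.23985375463962555, 0.24354718625545502), 87.27782440185547)
[ 0.4689 -0.3146  0.2073]
```

View pics/side3.png

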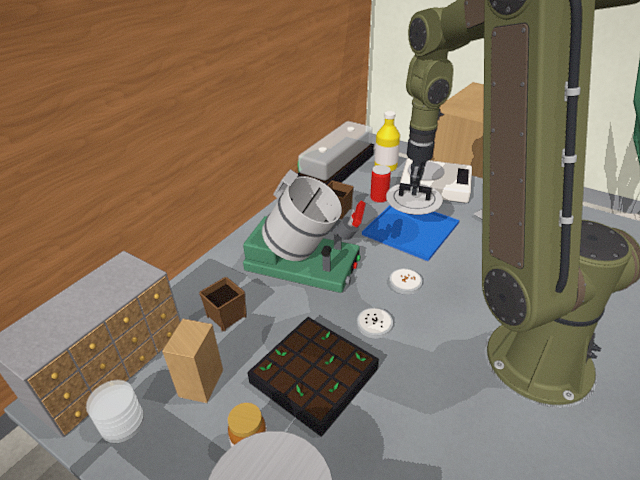

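The side view shows the lid held level at (414,198), above the tray at (412,228). The other objects stand undisturbed. Lowering slowly onto the floor.

```bash
python3 -m handwheel '[[[0,0,0],[0,0,-15],-1],[[0,0,0],[0,0,-35],-1],[[0,0,0],[0,0,-55],-1],[[0,0,0],[0,0,-72],-1],[[0,0,0],[0,0,-84],-1],[[0,0,0],[0,0,-90],-1],[[0,0,0],[0,0,-94],-1],[[0,0,0],[0,0,-97],-1],[[0,0,0],[0,0,-98],-1],[[0,0,0],[0,0,-98],-1]]'
```

```text
clock: 17.85
eef_pos: [0.4686, -0.3144, 0.1087]
eef_rot: [[-0.971, -0.237, 0.001], [-0.237, 0.971, 0.0], [-0.001, -0.0, -1.0]]
force: [-0.1, 0.3, -2.9]
gripper_width: 0.0148
finger_force: 78.4
```

```bash
python3 -m handwheel '[[[0,0,0],[0,0,-0.5],-1],[[0,0,0],[0,0,-1],-1],[[0,0,0],[0,0,-1.5],-1],[[0,0,0],[0,0,-2],-1],[[0,0,0],[0,0,-2.5],-1],[[0,0,0],[0,0,-3],-1],[[0,0,0],[0,0,-3.5],-1],[[0,0,0],[0,0,-4],-1],[[0,0,0],[0,0,-4],-1],[[0,0,0],[0,0,-4],-1]]'
```

```text
clock: 19.1
eef_pos: [0.4685, -0.3143, 0.1058]
eef_rot: [[-0.971, -0.237, 0.002], [-0.237, 0.971, 0.0], [-0.002, -0.0, -1.0]]
force: [-3.7, 1.8, 10.1]
gripper_width: 0.0144
finger_force: 80.5
```

The lid is on the floor (+10 N). Releasing and retreating.

```bash
python3 -m handwheel '[[[0,0,0],[0,0,1],-1],[[0,0,0],[0,0,1],0.2],[[0,0,0],[0,0,1],0.4],[[0,0,0],[0,0,1],0.4],[[0,0,0],[0,0,1],0.4],[[0,0,0],[0,0,15],0.4],[[0,0,0],[0,0,40],0.4],[[0,0,0],[0,0,75],0.4],[[0,0,0],[0,0,110],0.4],[[0,0,0],[0,0,120],0.4]]'
python3 - <<'E'
from h import *
from station import bot
c=bot.read_camera("wrist");P=cloud(c);f=c["frame"].astype(int);ok=c["range_z"]>0
cv2.imwrite("pics/w4.png",c["frame"])
g=ok&(f.min(-1)>100)&(f.max(-1)-f.min(-1)<40)&(abs(P[...,2]-.021)<.012)&(np.hypot(P[...,0]-.468,P[...,1]+.3155)<.1)
t=P[g];A=np.c_[t[:,:2],np.ones(len(t))];print(len(t),np.linalg.lstsq(A,t[:,2],rcond=None)[0],np.median(t,0))
b=ok&(f.max(-1)<60)&(abs(P[...,2]-.061)<.01)&(np.hypot(P[...,0]-.468,P[...,1]+.3155)<.07);print(np.median(P[b],0),np.percentile(P[b],[1,99],axis=0))
E
```

```text
clock: 20.35
eef_pos: [0.4697, -0.3152, 0.2279]
eef_rot: [[-0.971, -0.237, 0.005], [-0.237, 0.971, -0.002], [-0.004, -0.003, -1.0]]
force: [-0.2, -0.2, 0.4]
gripper_width: 0.0601
finger_force: 0.0
29458 [0.0008 0.0006 0.0198] [ 0.4592 -0.3191  0.02  ]
[ 0.4633 -0.3157  0.0596] [[ 0.4213 -0.3308  0.056 ]
 [ 0.5133 -0.2989  0.0613]]
```

View pics/w4.png

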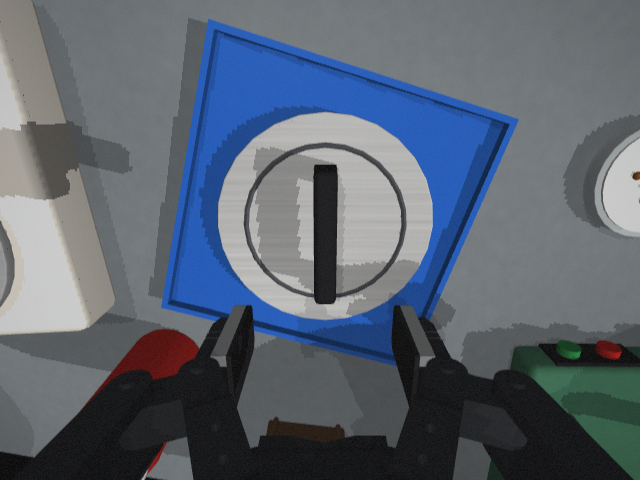

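The lid lies flat (slope below 0.001) with its handle up, inside the tray: disc centred at (326,217), all tray walls clear. Handing in.

```bash
python3 -c "
from station import bot
print(bot.job_done())"
```

```text
the job is handed in; nothing more can be done
None
```

I handed the job in at about 20 s: the clamp screw was left-hand and is turned about 82° clockwise, and the lid lies flat with its handle up in the blue tray; the other objects I could see looked undisturbed, and no verdict was returned.

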